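# Show a sample tube's foot code to the bench reader

### The job

Take the yellow-capped sample tube out of the half-empty white rack, carry it across the bench clear of everything standing in between, and show the code on its foot to the code reader: hold the tube upright and still, centred over the reader's glass window with its foot about a centimetre above the glass. Touch no part of the reader, disturb nothing else, and finish while still holding the tube there: do not set it down or let go.

Things in the scene. Friction and masses are not known exactly. Their poses are not given: they have to be found in the camera images.
- yellow_tube: the tube to show: clear, round, 98 mm tall, 22 g or so, the only one with a yellow screw cap. Tube 15 mm in diameter, cap 17 mm in diameter and 20 mm tall (78 to 98 mm above the foot, top face with a dark 10 mm stopper). Origin: centre of the flat foot, where the code is; z runs up the tube to the cap. Stands upright in a rack pocket, its foot 10 mm above the bench and cap top 108 mm above the bench; yaw is of no account
- tube_a: same tube with a purple cap, standing in the rack; leave it there. Origin: centre of the foot
- tube_b: same tube with a green cap, standing in the rack; leave it there. Origin: centre of the foot
- tube_c: same tube with an indigo cap, standing in the rack; leave it there. Origin: centre of the foot
- tube_d: same tube with a purple cap, standing in the rack; leave it there. Origin: centre of the foot
- tube_rack: the half-empty white rack, heavy and immovable, 192 x 72 x 40 mm (x, y, z), 9 x 3 square pockets of 16 mm at 20 mm pitch, floor of the pockets 10 mm above the bench (30 mm deep). Origin: centre of the underside, x along its length. The five tubes stand in these pockets in any order: (x, y) = (-80, -20), (0, -20), (80, -20), (-40, 20), (40, 20) mm, so caps in one row are 80 mm apart along x and the rows are 40 mm apart. The tubes are a loose fit: they lift straight out
- code_reader: code reader: light grey box with a black top plate, heavy and immovable, 130 x 100 mm, 64 mm tall, looking up through a dark glass window in its top with a white light ring, 33 mm inside and 40 mm outside diameter, round the middle of the window. Origin: centre of the underside, x along its length, blue key strip at its -x end
- reader_window (a point): middle of the reader's glass on its upper surface, 61 mm above the bench, the centre of the light ring (12 mm from the reader's origin along its x); z points up. The frame round the 52 mm square glass stands 3 mm above the glass
- loaded_rack: loose white rack full of 40 tubes with indigo, green and purple caps, standing between tube rack and reader, 212 x 92 mm, 108 mm tall, 0.75 kg. Origin: centre of the underside, x along its length
- reagent_bottle: loose amber bottle with white cap, 60 mm in diameter, 135 mm tall, beyond the loaded rack. Origin: centre of the underside
- tip_box: loose blue box of pipette tips, 118 x 80 mm, 50 mm tall, between the loaded rack and the robot. Origin: centre of the underside
- timer: loose white bench timer, 75 x 60 mm, 22 mm tall, on the far part of the bench. Origin: centre of the underside
Mind the look-alikes: they are no part of the job. Of the things that look like the tube_rack, the largest one is meant.

How it is judged:
By the outcome, as a careful person would: the job done as asked, in the order asked, and still so for the second after the job is handed in, while the arm keeps its last pose, push and grip.
It also fails if it takes over 40 s, if anything falls off the work surface, if the arm or the gripper's body presses on something with over 40 N, if the wrist force passes 120 N, or if a joint passes its speed limit or range.

### The arm

A 7-joint arm with a two-finger parallel gripper is mounted at the origin on the work surface. World frame = base frame: x ahead of the robot, y to its left, z up, the work surface at z = 0. Lengths are in m, angles in degrees, forces in N, time in s.
With the tool pointing down it reaches from about 0.35 to 0.775 m from the base axis. Payload 3.1 kg.
Tool frame: the origin (TCP) lies on the centre line of the jaws, within the pads' length; the fingertips stand 17 mm ahead of it and the grasp point (between the pads) lies 2 mm behind it (robot.tip_reach is the distance from the TCP to the fingertips, in m); z points along the fingers, y is the line along which they close (so a half turn about z gives the same grasp; the last joint's range is limited). The gripper opens to 85 mm and grips with 20 to 120 N. Pads are 22 mm wide; open, the fingers measure 114 mm over their backs; the gripper's body (76 mm by 85 mm) begins 54 mm behind the grasp point. The pads swing forward as they close: fully open they stand 13 mm farther back than shut.
Start: joints at [71.236, 17.813, 0.802, 86.603, -0.252, 75.585, -1.558], TCP at [0.155, -0.528, 0.248] pointing down, gripper open.
Joint ranges: [-154.91, 154.91], [-16.99, 109.72], [-72.82, 74.43], [7.12, 147.25], [-82.49, 262.49], [11.32, 116.49], [-174.64, 174.64]. Speed limits (degrees/s): [159.86, 159.86, 180, 180, 180, 180, 180].

### API

Orientations are given as [roll, pitch, yaw] about the fixed x, y, z axes, in that order (R = Rz(yaw) Ry(pitch) Rx(roll)).
In Python, from station import robot, fingers, vision, workorder, recognise gives the robot as it stands. Calls block until the motion is done:
- robot.move_to(position, orientation): joint-space move of the TCP to a pose.
- robot.line_to(position, orientation=None, velocity=0.15, f_stop=None): straight line of the TCP; orientation=None keeps the orientation; velocity is the mean speed in m/s. With f_stop (N) it stops when the force on the tool has changed by that much, and returns True; else False.
- robot.move_j(angles): joint-space move.
- fingers.gripper_to(opening, force=None): opening from 0.0 (shut) to 1.0 (fully open); force is the grip in N (None keeps the last); returns when the fingers have stopped.
- robot.pause(seconds).
- robot.inverse_kinematics(position, orientation): joint angles nearest the present ones, or None.
- vision.grab_frame(name): name is "side" or "top"; returns the picture (400x640x3 uint8, red, green, blue); there is no depth.
- vision.calibration(name): a dict with "mtx" (3x3 intrinsics, pixels), "extrinsics" (4x4, takes a point from world to camera coordinates). Camera axes: x right, y up, looking along -z (the intrinsics and any distortion apply to the point x, -y, -z); pixel columns grow to the right and rows downward; lengths in m; the calibration is good to about 2 mm. A picture is of the moment at which its call begins. calibration takes no time and is no camera call.
A pose or a line that the arm cannot do raises robot.PlanningError and nothing moves.
- workorder.close_job(): hands the job in; it is judged then, once.
Trained networks look in the newest picture that a camera, given by its name, has taken for a name from the list of things; names that differ only in an ending like _2 or _b are one class to them, and where a whole thing is asked for, a point or a joint stands for the part that bears it (a point fixed in the world has none). Each returns a list of dicts, best first, with "p" (0 to 1); they miss things now and then, are a little off and sometimes report something else, mostly with a low value. They report only what shows in the picture. A call takes as long as a camera call. They do not tell look-alikes from the thing itself.
- recognise(label, camera): "rect" ([centre column, centre row, width, height] in pixels, round what is visible of it).
Readings, each from a call of its own:
- robot.current_time_s(): time.
- robot.current_joint_positions(): joint angles.
- robot.current_dq(): joint speeds.
- robot.current_joint_torque(): joint torques, N m.
- robot.current_tool_pos(): TCP position.
- robot.current_eef_rot(): TCP orientation.
- robot.current_contact_force(): force on the tool from outside, world axes, zero at the start.
- robot.current_torque(): the same for the moment, N m.
- robot.current_finger_gap(): opening from 0.0 (shut) to 1.0 (fully open).
- robot.current_gripper_force(): force on a finger pad.
Only numpy, scipy, OpenCV 4.12 (cv2) and the standard library are available. Lean on these libraries where they do the work, as an engineer would, in place of code of your own. Each camera call takes 0.05 s, during which the arm holds its last target. There are 200 camera calls.

## Working session

There is one attempt and no reset: what is moved stays moved. The work goes in short steps, each a Python script; the robot and the scene stay as the last script left them, time stands still between calls to the robot, and variables do not carry over. Pictures are saved under pics/ and viewed, at most 10 in all, crops included, and the job is handed in when it is done.

```bash
mkdir -p pics; python3 - <<'E'
from station import robot, fingers, vision, workorder, recognise
import cv2,numpy as np
for n in("top","side"):
    im=vision.grab_frame(n); cv2.imwrite(f"pics/{n}0.png",im[:,:,::-1])
    c=vision.calibration(n); print(n,c)
    for l in("yellow_tube","tube_rack","code_reader","loaded_rack","reagent_bottle","reader_window"):
        try: print(l,[(np.round(d["rect"]).tolist(),round(d["p"],2)) for d in recognise(l,n)][:4])
        except Exception as e: print(l,e)
print(robot.current_time_s(),robot.current_tool_pos(),robot.current_eef_rot())
E
```

```text
top {'mtx': array([[386.99408061,   0.        , 316.94511876],
       [  0.        , 386.99408061, 202.08904563],
       [  0.        ,   0.        ,   1.        ]]), 'extrinsics': array([[-0.01275498, -0.9991883 , -0.03821057, -0.03362483],
       [ 0.99114823, -0.01768406,  0.13157686, -0.52438635],
       [-0.13214577, -0.03619408,  0.99056927, -0.82262426],
       [ 0.        ,  0.        ,  0.        ,  1.        ]])}
yellow_tube [([188.0, 210.0, 52.0, 64.0], 0.16)]
tube_rack [([432.0, 323.0, 58.0, 76.0], 0.92), ([479.0, 225.0, 57.0, 68.0], 0.75), ([402.0, 215.0, 48.0, 94.0], 0.72)]
code_reader [([189.0, 211.0, 58.0, 65.0], 0.87)]
loaded_rack [([286.0, 172.0, 51.0, 101.0], 0.66)]
reagent_bottle [([269.0, 104.0, 32.0, 39.0], 0.68)]
reader_window [([188.0, 212.0, 51.0, 67.0], 0.62)]
side {'mtx': array([[386.18612048,   0.        , 323.61260134],
       [  0.        , 386.18612048, 209.13445268],
       [  0.        ,   0.        ,   1.        ]]), 'extrinsics': array([[ 0.98538915, -0.16974486, -0.01396063, -0.51321393],
       [ 0.12144318,  0.6427856 ,  0.75635853, -0.06996377],
       [-0.11941428, -0.74700291,  0.65400831, -0.83643211],
       [ 0.        ,  0.        ,  0.        ,  1.        ]])}
yellow_tube [([328.0, 277.0, 10.0, 32.0], 0.79), ([439.0, 231.0, 41.0, 28.0], 0.38)]
tube_rack [([203.0, 334.0, 90.0, 61.0], 0.97), ([335.0, 372.0, 103.0, 52.0], 0.73), ([329.0, 287.0, 107.0, 50.0], 0.63), ([437.0, 233.0, 40.0, 32.0], 0.38)]
code_reader [([305.0, 147.0, 53.0, 42.0], 0.73)]
loaded_rack [([352.0, 186.0, 90.0, 62.0], 0.79)]
reagent_bottle [([301.0, 148.0, 55.0, 38.0], 0.62), ([413.0, 164.0, 28.0, 53.0], 0.61)]
reader_window [([302.0, 149.0, 56.0, 38.0], 0.59)]
0.7 [ 0.15507951 -0.52772047  0.24832541] [1.79994537e+02 2.36421964e-03 1.63786409e+01]
```

View pics/top0.png

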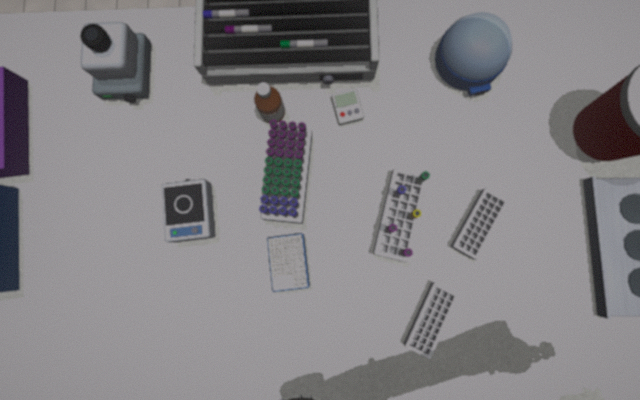

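View pics/side0.png

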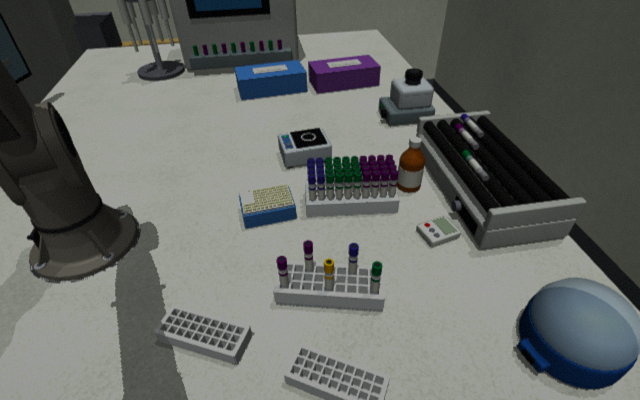

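The yellow cap is at top (416,213) and side (329,267). It stands in the rack at top (402,215), the largest of three; the empty look-alike racks are at top (479,225) and (432,323). The other caps in the rack are green (424,176), indigo (400,190) and purple (391,229) and (405,253). The purple, green and indigo caps on the loaded rack at (286,172) are not yellow either. I choose (416,213) and will check it in a close crop.

```bash
cat > h.py <<'E'
import numpy as np,cv2
from station import robot, fingers, vision, workorder, recognise
CAL={n:vision.calibration(n) for n in("top","side")}
F=np.diag([1.,-1,-1])
def proj(n,P):
    E=CAL[n]["extrinsics"]; p=F@(E[:3,:3]@np.asarray(P,float)+E[:3,3]); q=CAL[n]["mtx"]@p; return q[:2]/q[2]
def ray(n,uv,z):
    E=CAL[n]["extrinsics"]; R,t=E[:3,:3],E[:3,3]
    d=R.T@F@np.linalg.inv(CAL[n]["mtx"])@[uv[0],uv[1],1.]; o=-R.T@t
    return o+d*(z-o[2])/d[2]
def yellow(im):
    h=cv2.cvtColor(im,cv2.COLOR_RGB2HSV)
    m=cv2.inRange(h,(20,130,90),(33,255,255))
    k,l,s,c=cv2.connectedComponentsWithStats(m)
    return [(s[i].tolist(),c[i].round(2).tolist()) for i in range(1,k) if s[i][4]>8]
E
python3 - <<'E'
from h import *
a=[]
for n,r in(("top",(365,160,80,110)),("side",(265,235,130,80))):
    im=cv2.imread(f"pics/{n}0.png")[:,:,::-1].copy()
    for s,c in yellow(im): print(n,s,c,ray(n,c,.098).round(4),ray(n,c,.108).round(4))
    x,y,w,h=r; a.append(cv2.resize(im[y:y+h,x:x+w],None,fx=400/w,fy=400/w,interpolation=cv2.INTER_CUBIC))
x,y,w,h=(155,170,65,80); im=cv2.imread("pics/top0.png")[:,:,::-1]; 
b=cv2.resize(im[y:y+h,x:x+w],(250,308)); 
H=np.zeros((560,800,3),np.uint8); H[:550,:400]=a[0]; H[:a[1].shape[0],400:]=a[1]; H[250:558,400:650]=b
cv2.imwrite("pics/crop.png",H[:,:,::-1])
E
```

```text
top [413, 210, 7, 7, 22] [415.05, 213.55] [ 0.4884 -0.2419  0.098 ] [ 0.4874 -0.2397  0.108 ]
side [156, 39, 14, 5, 34] [162.94, 41.09] [0.0457 1.0346 0.098 ] [0.0532 1.0002 0.108 ]
side [173, 39, 6, 3, 15] [175.67, 40.0] [0.0949 1.0377 0.098 ] [0.1014 1.0033 0.108 ]
side [142, 41, 8, 3, 20] [145.5, 42.0] [-0.0222  1.038   0.098 ] [-0.0133  1.0036  0.108 ]
side [122, 42, 11, 4, 37] [126.32, 43.35] [-0.0953  1.0372  0.098 ] [-0.085   1.0027  0.108 ]
side [324, 259, 10, 15, 64] [328.5, 264.67] [ 0.4885 -0.2439  0.098 ] [ 0.487  -0.2524  0.108 ]
```

View pics/crop.png

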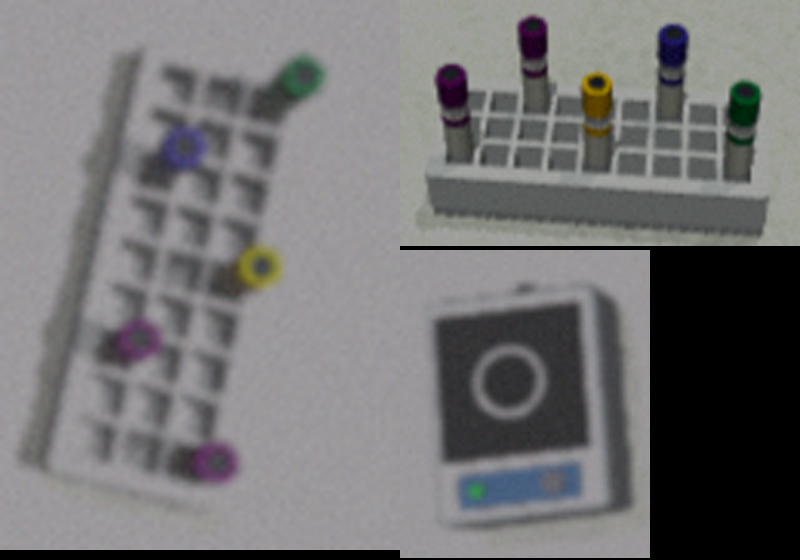

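The yellow cap is confirmed, in the middle pocket of the near row. Its stopper is at about top (417.4,213.2) and side (329,261.6), and the reader ring is at top (183.6,204.3). Next I'll refine these with template alignment across both cameras.

```bash
cat >> h.py <<'E'
from scipy.optimize import least_squares
def up(im,c,r=14,f=10):
    x,y=int(c[0])-r,int(c[1])-r; g=im[y:y+2*r,x:x+2*r]
    return cv2.resize(g,None,fx=f,fy=f,interpolation=cv2.INTER_CUBIC),lambda p:((np.asarray(p)+.5)/f-.5)+[x,y]
def tri(obs,z=None):  # obs {cam:uv}
    x0=ray("top",obs["top"],z if z else .1)
    if z: f=lambda p:np.concatenate([proj(n,[p[0],p[1],z])-obs[n] for n in obs]); x0=x0[:2]
    else: f=lambda p:np.concatenate([proj(n,p)-obs[n] for n in obs])
    r=least_squares(f,x0); return r.x.round(4),r.fun.round(2)
def ring(im,c):
    g,b=up(im,c); G=cv2.cvtColor(g,cv2.COLOR_RGB2GRAY)
    t,m=cv2.threshold(G,0,255,cv2.THRESH_OTSU)
    k,l,s,cc=cv2.connectedComponentsWithStats(m)
    B=max((i for i in range(1,k) if s[i][0]>0 and s[i][1]>0 and s[i][0]+s[i][2]<280 and s[i][1]+s[i][3]<280),key=lambda i:s[i][4])
    cn,_=cv2.findContours((l==B).astype(np.uint8),cv2.RETR_EXTERNAL,cv2.CHAIN_APPROX_NONE)
    e=cv2.fitEllipse(max(cn,key=len)); return b(e[0]),np.round(np.array(e[1])/10,1)
def stopper(im,c,col=None):
    g,b=up(im,c,6,20); v=g.max(2).astype(float); s=cv2.GaussianBlur(v,(0,0),12)
    H=s[80:160,80:160]; i=np.unravel_index(H.argmin(),H.shape); return b([i[1]+80,i[0]+80])
E
python3 - <<'E'
from h import *
I={n:cv2.imread(f"pics/{n}0.png")[:,:,::-1].copy() for n in("top","side")}
o={}
for n,c in(("top",(183.6,204.3)),("side",(309,138))):
    p,e=ring(I[n],c); o[n]=p; print(n,p,e,ray(n,p,.061).round(4))
print(tri(o),tri(o,.061))
for k,(a,c) in dict(yel=((417.4,213.2),(329,261.6)),grn=((425.4,175.4),(376.5,265)),pur=((408,252.4),(281.5,258.5)),ind=((402,190),(353.5,245.5)),pur2=((393,228),(308.2,242.5))).items():
    o={"top":stopper(I["top"],a),"side":stopper(I["side"],c)}
    print(k,{n:(v.round(1),ray(n,v,.108)[:2].round(4)) for n,v in o.items()},tri(o),tri(o,.108))
E
```

```text
top [182.92731476 203.7542984 ] [19.3 20.2] [0.5218 0.2485 0.061 ]
side [306.20316772 136.9020401 ] [ 6.6 10.9] [0.5158 0.2419 0.061 ]
(array([0.5202, 0.2504, 0.0563]), array([-0.03,  1.01,  1.23, -0.22])) (array([0.5196, 0.2476]), array([ 0.39,  0.98,  1.09, -1.2 ]))
yel {'top': (array([416.9, 212.8]), array([ 0.4889, -0.2434])), 'side': (array([328.7, 261.2]), array([ 0.4887, -0.2451]))} (array([ 0.489 , -0.2437,  0.1064]), array([-0.  ,  0.05,  0.04, -0.01])) (array([ 0.4888, -0.2441]), array([ 0.39,  0.04, -0.01, -0.43]))
grn {'top': (array([425.5, 174.2]), array([ 0.5668, -0.2642])), 'side': (array([376.4, 264. ]), array([ 0.5647, -0.2652]))} (array([ 0.5658, -0.2643,  0.107 ]), array([-0.04,  0.56,  0.44, -0.1 ])) (array([ 0.5656, -0.2646]), array([ 0.21,  0.55,  0.41, -0.37]))
pur {'top': (array([408.3, 252.2]), array([ 0.4113, -0.2231])), 'side': (array([281.6, 258.5]), array([ 0.4122, -0.2248]))} (array([ 0.4118, -0.2234,  0.1065]), array([-0.01, -0.29, -0.24,  0.03])) (array([ 0.4118, -0.2238]), array([ 0.36, -0.29, -0.29, -0.38]))
ind {'top': (array([401.6, 188.9]), array([ 0.5377, -0.2151])), 'side': (array([353.2, 245.3]), array([ 0.5368, -0.217 ]))} (array([ 0.5376, -0.2154,  0.1063]), array([-0.01,  0.2 ,  0.17, -0.04])) (array([ 0.5373, -0.2159]), array([ 0.39,  0.2 ,  0.12, -0.51]))
pur2 {'top': (array([392.9, 227.3]), array([ 0.4607, -0.1949])), 'side': (array([307.6, 242.4]), array([ 0.4603, -0.1957]))} (array([ 0.4606, -0.195 ,  0.1073]), array([-0.  ,  0.11,  0.1 , -0.02])) (array([ 0.4605, -0.1952]), array([ 0.16,  0.11,  0.07, -0.22]))
```

```bash
python3 - <<'E'
from h import *
O=[180,0,-15]; x,y=.489,-.2438
for p in([x,y,.2],[x,y,.096],[x,y,.27],[.52,.2485,.27],[.52,.2485,.157]): 
    q=robot.inverse_kinematics(p,O); print(p,None if q is None else np.round(q,1))
fingers.gripper_to(.55,force=30)
robot.move_to([x,y,.2],O)
robot.line_to([x,y,.096],velocity=.08,f_stop=8)
print(robot.current_tool_pos(),robot.current_contact_force())
cv2.imwrite("pics/g.png",vision.grab_frame("side")[200:340,220:440][:,:,::-1].repeat(3,0).repeat(3,1))
cv2.imwrite("pics/gt.png",vision.grab_frame("top")[:,:,::-1])
print(robot.current_time_s())
E
```

```text
[0.489, -0.2438, 0.2] [ 34.   19.8 -12.2  91.3   4.4  69.4 -84.1]
[0.489, -0.2438, 0.096] [ 33.   25.6 -11.   98.8   5.7  56.2 -85.1]
[0.489, -0.2438, 0.27] [ 34.4  17.4 -12.8  84.5   3.9  78.5 -83.6]
[0.52, 0.2485, 0.27] [ -49.9   22.1   32.4   81.   -11.8   80.3 -122.4]
[0.52, 0.2485, 0.157] [   8.8   35.   -54.7   88.8   29.6   71.7 -155.5]
[ 0.48949508 -0.2439931   0.09661534] [-0.3585501   0.56828156  0.61606426]
4.3333
```

View pics/g.png

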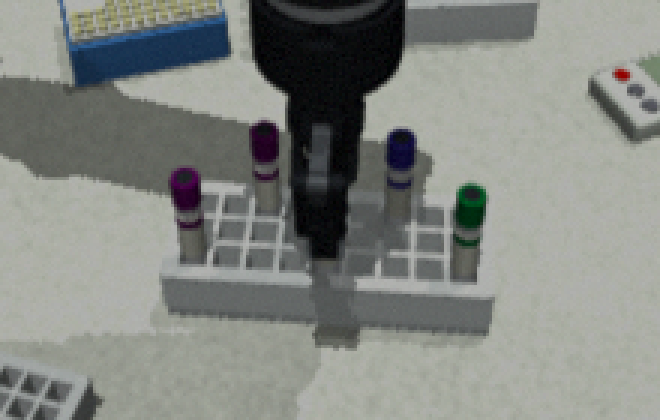

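The near finger hides the yellow tube, between the fingers at about side (329,265). The four neighbouring tubes are upright and clear, so I'll grip and lift.

```bash
python3 - <<'E'
from h import *
fingers.gripper_to(0.0,force=30)
print("gap",robot.current_finger_gap(),robot.current_gripper_force(),robot.current_contact_force())
x,y,_=robot.current_tool_pos()
print(robot.line_to([x,y,.28],velocity=.1,f_stop=15))
print(robot.current_tool_pos(),robot.current_eef_rot(),robot.current_finger_gap(),robot.current_contact_force())
cv2.imwrite("pics/l.png",vision.grab_frame("side")[120:320,220:440][:,:,::-1].repeat(3,0).repeat(3,1))
print(robot.current_time_s())
E
```

```text
gap 0.1875118003854336 29.19725149869919 [ 0.09207963 -0.17587185  0.69835461]
False
[ 0.48892589 -0.24371798  0.27937268] [-1.79986095e+02  7.32022434e-02 -1.49972988e+01] 0.18957982099961695 [ 0.43766662 -0.3298866   0.15379252]
6.75
```

View pics/l.png

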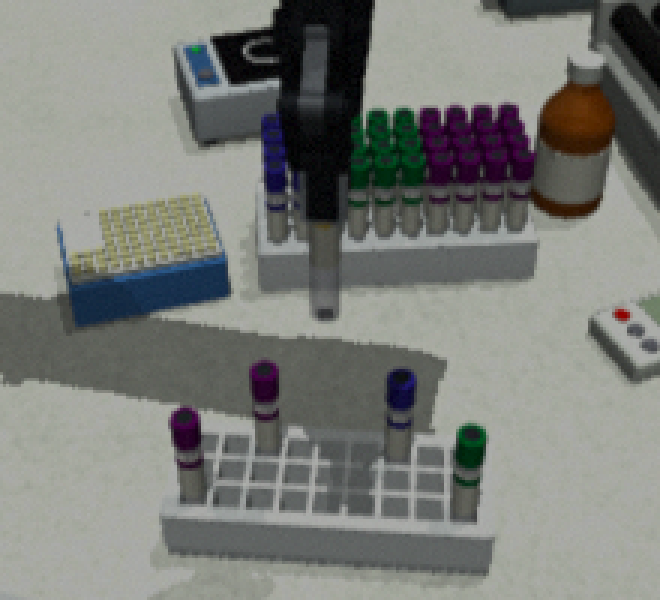

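The tube is held upright with its foot at about side (328,224), and the other tubes are undisturbed. Next I'll carry it straight across at foot height of about 0.19 m.

```bash
python3 - <<'E'
from h import *
t=robot.current_tool_pos(); print("foot expected px",proj("side",[t[0],t[1],t[2]-.0866]))
for O in([180,0,-15],[180,0,15],[180,0,45]):
    try:
        robot.line_to([.5218,.2485,.28],O,velocity=.12); print("ok",O); break
    except robot.PlanningError as e: print(O,e)
robot.pause(.4)
print(robot.current_tool_pos(),robot.current_eef_rot(),np.round(robot.current_joint_positions(),1),robot.current_finger_gap(),robot.current_time_s())
I={n:vision.grab_frame(n) for n in("side","top")}
for n in I: cv2.imwrite(f"pics/r_{n}.png",I[n][:,:,::-1])
H=np.zeros((500,800,3),np.uint8)
H[:480,:400]=cv2.resize(I["side"][60:180,260:360],(400,480)); H[:480,400:]=cv2.resize(I["top"][145:265,130:230],(400,480))
cv2.imwrite("pics/r.png",H[:,:,::-1])
E
```

```text
foot expected px [328.39243952 223.2358402 ]
ok [180, 0, -15]
[0.52179741 0.24849694 0.27998674] [ 1.79999687e+02  1.14457292e-03 -1.49997127e+01] [  -8.2   22.7  -27.5   77.8   10.3   82.  -140.3] 0.18392410981131976 11.4083
```

View pics/r.png

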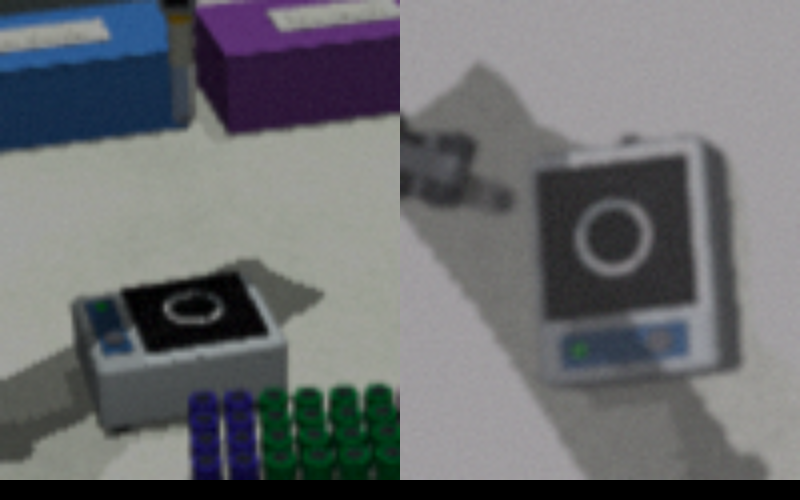

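The ring is at top (183.1,203.9) and side (308.1,136.4), clear of the arm. The tube hangs at top (156,195). I'll refine the ring estimate, then descend to about 30 mm over the glass and compare.

```bash
python3 - <<'E'
from h import *
o={"top":np.array([183.0,203.8]),"side":np.array([308.1,136.4])}
for n in o: print(n,ray(n,o[n],.061).round(4))
print(tri(o),tri(o,.061))
x,y=.5215,.2485
robot.line_to([x,y,.061+.025+.0866],velocity=.08,f_stop=8); robot.pause(.3)
t=robot.current_tool_pos(); print(t,robot.current_eef_rot(),robot.current_time_s())
f=[t[0],t[1],t[2]-.0866]
for n in o: print(n,"foot px",proj(n,f),"cap base",proj(n,[f[0],f[1],f[2]+.06]))
I={n:vision.grab_frame(n) for n in("side","top")}
H=np.zeros((480,800,3),np.uint8)
H[:,:400]=cv2.resize(I["side"][90:162,275:335],(400,480)); H[:,400:]=cv2.resize(I["top"][170:242,150:210],(400,480))
cv2.imwrite("pics/d.png",H[:,:,::-1])
E
```

```text
top [0.5217 0.2484 0.061 ]
side [0.5212 0.2435 0.061 ]
(array([0.5221, 0.2498, 0.0573]), array([-0.  ,  0.04,  0.04, -0.01])) (array([0.5216, 0.2477]), array([ 0.33,  0.02, -0.07, -0.78]))
[0.52160206 0.2485553  0.17281365] [-1.79985430e+02 -1.89419866e-02 -1.50024942e+01] 13.3
top foot px [178.35237935 202.30417615] cap base [166.27851623 198.27833462]
side foot px [307.59892925 127.10514708] cap base [306.63624541 106.12486208]
```

View pics/d.png

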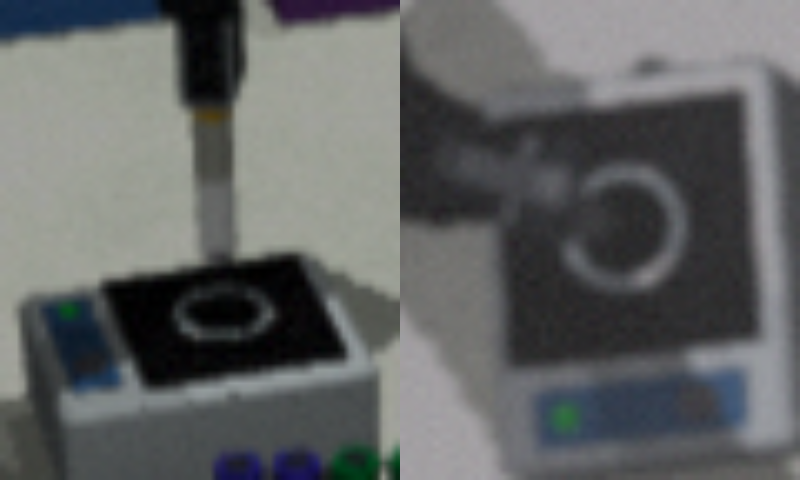

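The tube hangs upright above the ring. The foot is at side (307.5,127.3), matching the prediction, and the ring is at side (308.3,136.5) and top (183.2,203.9). I'll take it down to 10 mm above the glass.

```bash
python3 - <<'E'
from h import *
x,y=.5217,.2480
robot.line_to([x,y,.061+.010+.0866],velocity=.03,f_stop=6); robot.pause(.4)
t=robot.current_tool_pos(); print(t,robot.current_eef_rot(),robot.current_contact_force(),robot.current_finger_gap(),robot.current_time_s())
f=np.array([t[0],t[1],t[2]-.0866])
I={n:np.mean([vision.grab_frame(n) for _ in range(6)],0).astype(np.uint8) for n in("side","top")}
H=np.zeros((480,800,3),np.uint8)
for k,(n,u,v) in enumerate((("side",280,105),("top",155,175))):
    c=cv2.resize(I[n][v:v+48,u:u+40],(400,480),interpolation=cv2.INTER_CUBIC)
    px=lambda P:tuple(int(a) for a in ((proj(n,P)-[u,v]+.5)*10))
    for r,z,col in((.0075,f[2],(255,0,0)),(.020,.061,(0,255,0))):
        for a in np.arange(0,6.28,.4): cv2.circle(c,px([f[0]+r*np.cos(a),f[1]+r*np.sin(a),z]),2,col,-1)
    H[:,400*k:400*k+400]=c
cv2.imwrite("pics/e.png",H[:,:,::-1])
E
```

```text
[0.52176784 0.24801267 0.15773543] [-1.79993245e+02 -1.31009905e-02 -1.50018292e+01] [-0.69477122  0.45811306 -0.5338682 ] 0.19155629099040597 14.45
```

View pics/e.png

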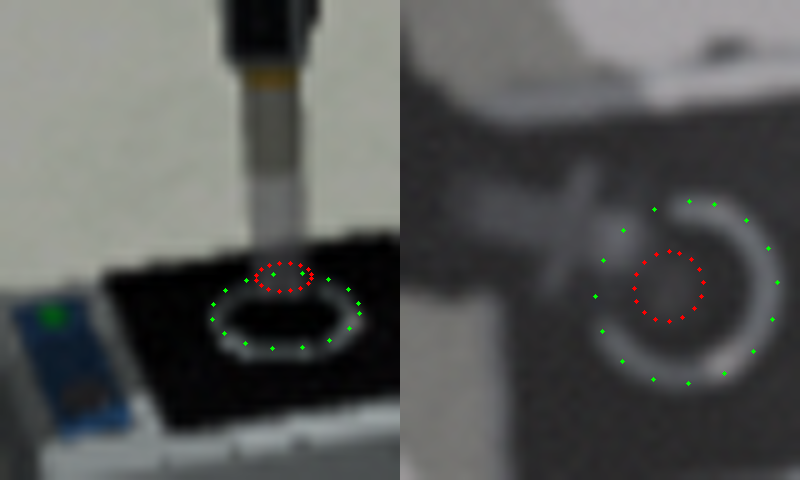

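The foot (red prediction, about side (308,133)) sits centred over the ring in both views. The tube is upright with no contact, so I'll hand the job in.

```bash
python3 - <<'E'
from h import *
print(np.abs(robot.current_dq()).max(),robot.current_gripper_force()); print(workorder.close_job())
E
```

```text
0.10083112125887982 29.2178875207901
the job is handed in; nothing more can be done
None
```

I handed the job in with the yellow-capped tube still gripped, upright and still over the reader's ring. By my measurements its foot is about 10 mm above the glass and within roughly 1 mm of centre. Nothing else was seen to move, and no contact with the reader was felt. The clock read about 15 s of the 40 s, and no verdict came back.

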